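Find the fullest tea tin by its weight

ROBOT

A 6-joint arm with a two-finger parallel gripper is mounted at the origin on the work surface; the furniture and walls round the work are solid. World frame = base frame: x ahead of the robot, y to its left, z up, the work surface at z = 0. Lengths are in mm, angles in rad, forces in N, time in s.
With the tool pointing down it reaches from about 375 to 900 mm from the base axis. Payload 3.1 kg.
Tool frame: the origin (TCP) lies on the centre line of the jaws, within the pads' length; the fingertips stand arm.finger_overhang ahead of it and the grasp point (between the pads) lies 6 mm ahead of it (arm.finger_overhang is the distance from the TCP to the fingertips, in mm); z points along the fingers, y is the line along which they close (so a half turn about z gives the same grasp; the last joint's range is limited). The gripper opens to 85 mm and grips with 20 to 120 N. Pads are 22 mm wide; open, the fingers measure 114 mm over their backs; the gripper's body (76 mm by 85 mm) begins 54 mm behind the grasp point. The pads swing forward as they close: fully open they stand 13 mm farther back than shut.
Start: joints at [-1.288, 0.527, 1.433, -0, 1.181, -0.178], TCP at [278.493, -559.498, 256.31] pointing down, gripper open.
Joint ranges: [-3.08, 3.08], [-0.75, 2.2], [0.22, 2.44], [-1.43, 4.57], [0, 2.65], [-2.85, 2.85]. Speed limits (rad/s): [2.79, 2.79, 3.14, 3.14, 3.14, 3.14].

INTERFACE

Orientations are given as a unit quaternion [w, x, y, z].
In Python, from rig import arm gives the robot as it stands. The module is installed in compiled form; this text tells all that it offers.
- The arm moves only by the shell command python3 -m pendant 'ROWS' [FORCE]. ROWS is a JSON object of lists of equal length, an entry for each row: "offset": the shift along the tool's x, y, z in m, a list of three; "turn": the turn, a rotation vector about the tool's x, y, z in rad, a list of three; "gripper": the closure, from -1 (fully open) to 1 (shut). In form: {"offset": [[tx, ty, tz], ...], "turn": [[ax, ay, az], ...], "gripper": [gripper, ...]}. A call has 1 to 10 rows; each row is the pose to reach, as a shift and turn from the pose commanded when the call began, along the tool's axes at that moment; what a row does not reach only later rows make up. A row lasts 1/8 s, in which the tool goes at most 62.5 mm and 10.7 degrees, less where a joint would pass 70% of its speed; a pose out of reach is approached as far as the arm can. A call with a gripper value outside its range is refused whole. The fingers move at their own pace and stop on an object; FORCE is the grip in N (left out, the last holds). Time passes only in rows, so rows that repeat a pose let the fingers close. It gives the time, the measured TCP pose, the force, the opening and the grip force at its end, in the units of the state.
- arm.observe(): the state, without advancing time (a new reading comes with each control period).
- arm.grab_frame(name): name is "side" or "top"; returns the picture (384x512x3 uint8, red, green, blue); there is no depth.
- arm.get_calibration(name): a dict with "vertical_fov" (degrees; the focal length in pixels is half the picture's height over the tangent of half this angle, whatever the lens; pixels are square), "cx", "cy" (the principal point, pixels), "R" (3x3) and "t" (3): a world point X has camera coordinates R X + t. Camera axes: x right, y down, z forward; pixel columns grow to the right and rows downward; lengths in mm; the calibration is good to about 2 mm. A picture is of the moment at which its call begins. get_calibration takes no time and is no camera call.
- arm.finish_job(): hands the job in; it is judged then, once.
The state is a dict: "t": time; "joint_pos": joint angles; "dq": joint speeds; "joint_efforts": joint torques, N m; "tool_pos": TCP position; "ee_rot": TCP orientation; "force": force on the tool from outside, world axes, zero at the start; "moment": the same for the moment, N m; "gripper_width": finger opening in mm; "gripper_force": force on a finger pad.
Only numpy, scipy, OpenCV 4.12 (cv2) and the standard library are available. Lean on these libraries where they do the work, as an engineer would, in place of code of your own. Each camera call takes 0.05 s, during which the arm holds its last target. There are 200 camera calls.

TASK

Slide the keeper bar of the tea caddy back against its rear stops and leave it there. Then heft the three closed tins one at a time from the robot's left to its right, lifting each one straight up clear of the caddy for a moment and, before taking the next, setting it back down in its own well. Finish holding the heaviest one up, still and upright in the gripper, with its bottom above the lids of the other two, which stand in their own wells (if the last tin hefted is the heaviest, just keep it); do not put it down at the end, and leave the cups and the tea light alone.

Things in the scene. Friction and masses are not known exactly. Their poses are not given: they have to be found in the camera images.
- caddy: Tea caddy fixed to the table, 250 mm deep (its x, pointing away from the robot when straight), 374 mm wide (its y), turned by up to 0.12 rad. Board 16 mm thick with three wells in a row along y at its front, cup deck behind, steel rails along both sides. Origin: middle of its underside on the table, 80 mm behind the row of wells.
- keeper (a joint): Slide of the keeper bar along the caddy's x, in m: 0 = foremost, 0.185 = against its rear stops. It starts at 0 to 0.045, where the bar runs 16 mm above the lids of all three tins and blocks lifting them. It slides with about 1.5 N of friction (plus 5 N per m/s) and stays where it is left.
- keeper_knob (a point): The black upright knob in the middle of the keeper bar, moving with it: 20 mm thick, 40 mm high (z 131 to 171 mm). The point lies on its axis at z = 153 mm, 100 mm in front of the caddy's origin plus the joint value. The bar is 26 mm wide along x, 356 mm long along y, 8 mm thick, its underside at z = 123 mm, carried by uprights on the side rails at its ends.
- tin_left_center (a point): Centre (half-way up) of the closed green tea tin in the robot's left (+y) well at the start: round, 67 mm wide, 105 mm high, lid fixed. Standing in its well the centre is at z = 62.5 mm. The three look alike; what is inside makes them weigh about 0.2, 0.4 and 0.7 kg, in any order (the contents have about 3 mm of play). z axis up along the tin.
- tin_left: The same tin (left); origin at the centre of its underside.
- well_left (a point): Centre of the floor of the left well, z = 10 mm: a round recess 74 mm wide, 6 mm deep, with a 2 mm chamfer. Neighbouring wells are 105 mm apart along the caddy's y.
- tin_middle_center (a point): Centre (half-way up) of the closed green tea tin in the middle well at the start: round, 67 mm wide, 105 mm high, lid fixed. Standing in its well the centre is at z = 62.5 mm. The three look alike; what is inside makes them weigh about 0.2, 0.4 and 0.7 kg, in any order (the contents have about 3 mm of play). z axis up along the tin.
- tin_middle: The same tin (middle); origin at the centre of its underside.
- well_middle (a point): Centre of the floor of the middle well, z = 10 mm: a round recess 74 mm wide, 6 mm deep, with a 2 mm chamfer. Neighbouring wells are 105 mm apart along the caddy's y.
- tin_right_center (a point): Centre (half-way up) of the closed green tea tin in the robot's right (-y) well at the start: round, 67 mm wide, 105 mm high, lid fixed. Standing in its well the centre is at z = 62.5 mm. The three look alike; what is inside makes them weigh about 0.2, 0.4 and 0.7 kg, in any order (the contents have about 3 mm of play). z axis up along the tin.
- tin_right: The same tin (right); origin at the centre of its underside.
- well_right (a point): Centre of the floor of the right well, z = 10 mm: a round recess 74 mm wide, 6 mm deep, with a 2 mm chamfer. Neighbouring wells are 105 mm apart along the caddy's y.
- cup_beige: Small beige cup, 55 mm wide, 42 mm high, standing on the deck of the caddy behind the tins, loose, not part of the job; origin at the centre of its underside.
- cup_blue: Small blue-grey cup, 54 mm wide, 46 mm high, standing on the deck of the caddy behind the tins, loose, not part of the job; origin at the centre of its underside.
- tea_light: Tea light in a metal shell, 38 mm wide, 15 mm high, between the two cups on the deck, loose, not part of the job; origin at the centre of its underside.
Things that resemble listed ones, but are neither listed nor needed, are in the scene too. Leave any red look-alike of the tin_left alone. Leave any purple look-alike of the tin_middle alone.

How it is judged (in metres and radians):
On the way, in this order (a step that is already met when the one before it is completed fails the run):
1. the keeper bar is back at its rear stops, all tins in their wells (value of joint keeper above 0.179 m and horizontal distance between tin_left_center and well_left below 0.008 m and height (world z) of each of tin_left_center, tin_middle_center, tin_right_center below 0.0655 m and angle between each of tin_left_center, tin_middle_center, tin_right_center's own z axis and vertical below 0.05 rad and horizontal distance between tin_middle_center and well_middle below 0.008 m and horizontal distance between tin_right_center and well_right below 0.008 m), for 0.2 s.
2. the left tin is held clear of the caddy (at least 15 mm up), the other two stand in their wells (height (world z) of tin_left_center above 0.0775 m and contact force between tin_left and the fingers above 1 N and contact force between tin_left and caddy below 0.1 N and horizontal distance between tin_middle_center and well_middle below 0.008 m and height (world z) of each of tin_middle_center, tin_right_center below 0.0655 m and angle between each of tin_middle_center, tin_right_center's own z axis and vertical below 0.05 rad and horizontal distance between tin_right_center and well_right below 0.008 m), for 0.2 s.
3. the middle tin is held clear of the caddy (at least 15 mm up), the other two stand in their wells (height (world z) of tin_middle_center above 0.0775 m and contact force between tin_middle and the fingers above 1 N and contact force between tin_middle and caddy below 0.1 N and horizontal distance between tin_left_center and well_left below 0.008 m and height (world z) of each of tin_left_center, tin_right_center below 0.0655 m and angle between each of tin_left_center, tin_right_center's own z axis and vertical below 0.05 rad and horizontal distance between tin_right_center and well_right below 0.008 m), for 0.2 s.
4. the right tin is held clear of the caddy (at least 15 mm up), the other two stand in their wells (height (world z) of tin_right_center above 0.0775 m and contact force between tin_right and the fingers above 1 N and contact force between tin_right and caddy below 0.1 N and horizontal distance between tin_left_center and well_left below 0.008 m and height (world z) of each of tin_left_center, tin_middle_center below 0.0655 m and angle between each of tin_left_center, tin_middle_center's own z axis and vertical below 0.05 rad and horizontal distance between tin_middle_center and well_middle below 0.008 m), for 0.2 s.
At the end, for the whole second after the job is handed in: One tin held by the fingers alone, still, within 0.35 rad of upright, centre above z = 165 mm; the others in their own wells (8 mm, 0.05 rad), untouched; the load left on the caddy (two tins, cups, tea light: 6.0 to 8.2 N) shows the heaviest was taken; keeper within 8 mm of its stops (((height (world z) of tin_left_center above 0.165 m and angle between tin_left_center's own z axis and vertical below 0.35 rad and linear speed of tin_left below 0.03 m/s and contact force between tin_left and the fingers above 2 N and contact force between tin_left and caddy below 0.1 N and contact force between tin_left and tin_middle below 0.1 N and contact force between tin_left and tin_right below 0.1 N and (horizontal distance between tin_middle_center and well_middle below 0.008 m and height (world z) of tin_middle_center below 0.0655 m and angle between tin_middle_center's own z axis and vertical below 0.05 rad) and (horizontal distance between tin_right_center and well_right below 0.008 m and height (world z) of tin_right_center below 0.0655 m and angle between tin_right_center's own z axis and vertical below 0.05 rad) and contact force between each of tin_middle, tin_right and the arm below 0.1 N and contact force between each of tin_middle, tin_right and the fingers below 0.1 N) or (height (world z) of tin_middle_center above 0.165 m and angle between tin_middle_center's own z axis and vertical below 0.35 rad and linear speed of tin_middle below 0.03 m/s and contact force between tin_middle and the fingers above 2 N and contact force between tin_middle and caddy below 0.1 N and contact force between tin_middle and tin_left below 0.1 N and contact force between tin_middle and tin_right below 0.1 N and (horizontal distance between tin_left_center and well_left below 0.008 m and height (world z) of tin_left_center below 0.0655 m and angle between tin_left_center's own z axis and vertical below 0.05 rad) and (horizontal distance between tin_right_center and well_right below 0.008 m and height (world z) of tin_right_center below 0.0655 m and angle between tin_right_center's own z axis and vertical below 0.05 rad) and contact force between each of tin_left, tin_right and the arm below 0.1 N and contact force between each of tin_left, tin_right and the fingers below 0.1 N) or (height (world z) of tin_right_center above 0.165 m and angle between tin_right_center's own z axis and vertical below 0.35 rad and linear speed of tin_right below 0.03 m/s and contact force between tin_right and the fingers above 2 N and contact force between tin_right and caddy below 0.1 N and contact force between tin_right and tin_left below 0.1 N and contact force between tin_right and tin_middle below 0.1 N and (horizontal distance between tin_left_center and well_left below 0.008 m and height (world z) of tin_left_center below 0.0655 m and angle between tin_left_center's own z axis and vertical below 0.05 rad) and (horizontal distance between tin_middle_center and well_middle below 0.008 m and height (world z) of tin_middle_center below 0.0655 m and angle between tin_middle_center's own z axis and vertical below 0.05 rad) and contact force between each of tin_left, tin_middle and the arm below 0.1 N and contact force between each of tin_left, tin_middle and the fingers below 0.1 N)) and value of joint keeper above 0.177 m and contact force between caddy and anything else between 6 and 8.2 N); the arm keeps its last pose, push and grip.
It fails at once if a cup or the tea light is moved by more than 20 mm (distance of any of cup_beige, cup_blue, tea_light from where it was at the start of the episode above 0.02 m).
It fails at once if a tin is tipped by more than 0.6 rad (angle between any of tin_left_center, tin_middle_center, tin_right_center's own z axis and vertical above 0.6 rad).
It also fails if it takes over 72 s, if anything falls off the work surface, if the arm or the gripper's body presses on something with over 40 N, if the wrist force passes 120 N, or if a joint passes its speed limit or range.

## Working session

There is one attempt and no reset: what is moved stays moved. The work goes in short steps, Python scripts to look and compute and a shell command to move; the robot and the scene stay as the last step left them, time stands still between calls to the robot, and variables do not carry over. Pictures are saved under pics/ and viewed, at most 10 in all, crops included, and the job is handed in when it is done.

```bash
mkdir -p pics; python3 - <<'E'
from rig import arm
import cv2,numpy as np
np.set_printoptions(precision=4,suppress=True)
for n in("side","top"):
    im=arm.grab_frame(n); cv2.imwrite(f"pics/{n}0.png",im[:,:,::-1])
    c=arm.get_calibration(n); print(n,{k:(np.array(v).tolist()) for k,v in c.items()})
print(arm.observe(), arm.finger_overhang)
E
```

```text
side {'vertical_fov': 56.111127838846684, 'cx': 251.06580460883092, 'cy': 195.9297890776457, 'R': [[0.9057483722370422, 0.42365148890473614, -0.011802632704127885], [0.2754739434723838, -0.6096578798216912, -0.7432572744609327], [-0.32207761899536297, 0.6699527487219682, -0.6689015785765174]], 't': [-412.0373039823768, 12.8291382930969, 1009.6276597589194]}
top {'vertical_fov': 47.54393395642411, 'cx': 247.81871521101067, 'cy': 192.83433637274803, 'R': [[-0.04003738735728743, -0.9991959569952564, -0.0021088238276930557], [-0.9747588177578964, 0.039521955123930634, -0.21973452679633743], [0.21964119562784856, -0.006742001743973442, -0.9755574255755799]], 't': [88.12987935773157, 461.9572003892496, 1045.7423331057432]}
{'t': 0.1, 'joint_pos': array([-1.2875,  0.5284,  1.4338,  0.    ,  1.1814, -0.1785]), 'dq': array([-0.0011, -0.0018, -0.0034,  0.0006,  0.002 ,  0.0001]), 'joint_efforts': array([  0.0004, -44.3304, -17.8587,  -0.0002,   0.0039,  -0.    ]), 'tool_pos': array([ 278.3249, -558.9456,  255.4351]), 'ee_rot': array([-0.001 ,  0.9735,  0.2288, -0.    ]), 'force': array([-0.307 ,  0.4884, -0.4052]), 'moment': array([ 0.0089, -0.0008, -0.0052]), 'gripper_force': 0.0, 'gripper_width': 85.18615481965978} 25.0
```

View pics/side0.png

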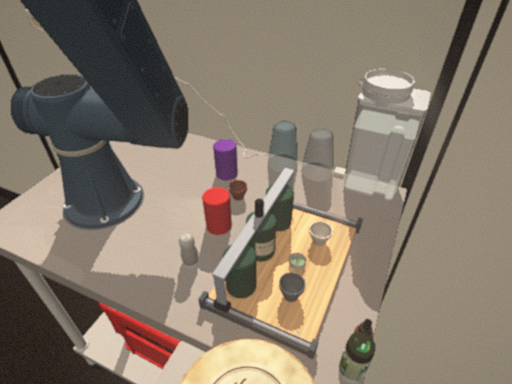

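View pics/top0.png

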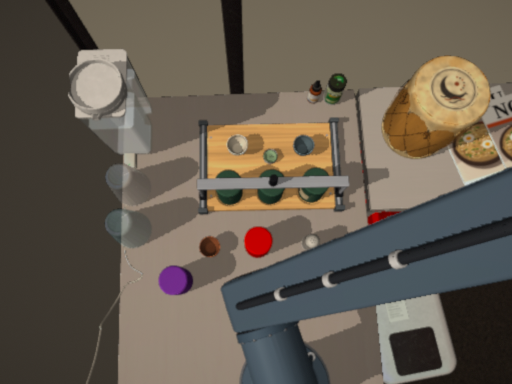

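The top view has the caddy at about columns 198–345 and rows 118–215. The bar runs at row ~183 with the knob at (273,181), and the tins are at (229,187), (271,185) and (315,184). Next I'll zoom in for accurate points.

```bash
python3 - <<'E'
import cv2
im=cv2.imread("pics/top0.png")[112:222,190:355]
cv2.imwrite("pics/crop.png",cv2.resize(im,None,fx=4.8,fy=4.8,interpolation=cv2.INTER_CUBIC))
E
```

```text
(no output)
```

View pics/crop.png

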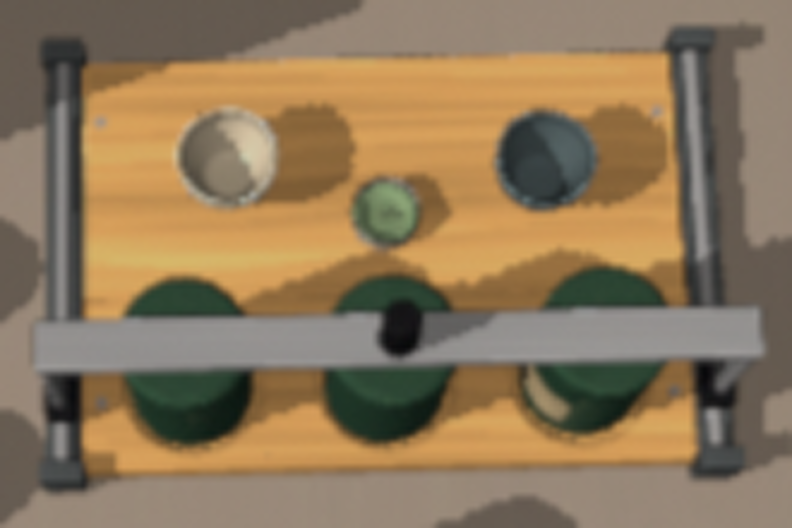

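The crop shows the bar corners at crop pixels (36,322), (757,308), (36,370) and (762,357), and the knob top at (404,315). Board edges are at rows ~58 and ~470, and the lid columns are about 187, 390 and 604. I'll fit the caddy pose and the slide value to these.

```bash
cat > h.py <<'E'
import numpy as np,cv2
from rig import arm
from scipy.optimize import least_squares
from scipy.spatial.transform import Rotation as R
def proj(n,X,c={}):
    if n not in c:c[n]=arm.get_calibration(n)
    k=c[n];f=192/np.tan(np.radians(k["vertical_fov"])/2)
    p=np.array(X)@np.array(k["R"]).T+k["t"];return p[...,:2]/p[...,2:]*f+[k["cx"],k["cy"]]
def cad(p,X):
    X=np.array(X,float);c,s=np.cos(p[2]),np.sin(p[2])
    return np.stack([p[0]+c*X[...,0]-s*X[...,1],p[1]+s*X[...,0]+c*X[...,1],X[...,2]],-1)
def tool():
    s=arm.observe();q=s["ee_rot"];return np.array(s["tool_pos"]),R.from_quat([q[1],q[2],q[3],q[0]])
def delta(pos,yaw):   # tool down, closing line (tool y) at world angle yaw
    P,Q=tool();y=np.array([np.cos(yaw),np.sin(yaw),0]);z=np.array([0,0,-1.])
    best=None
    for s in(1,-1):
        M=np.stack([np.cross(s*y,z),s*y,z],1);r=(Q.inv()*R.from_matrix(M)).as_rotvec()
        if best is None or np.linalg.norm(r)<np.linalg.norm(best):best=r
    return Q.inv().apply(np.array(pos)-P)/1000,best
E
python3 - <<'E'
from h import *
u=lambda a:(np.array(a,float)+.5)/4.8-.5+[190,112]
def model(p):
    q=p[3]-100
    return proj("top",cad(p,[[q+13,178,131],[q+13,-178,131],[q-13,178,131],[q-13,-178,131],[q,0,171],[125,0,16],[-125,0,16],[-80,105,115],[-80,0,115],[-80,-105,115]]))
O=u([[36,322],[757,308],[36,370],[762,357],[404,313],[375,58],[390,470],[187,340],[390,340],[604,333]])
W=np.ones((10,2));W[5:7,0]=0;W[7:,1]=.3
r=least_squares(lambda p:((model(p)-O)*W).ravel(),[500,0,0,20],x_scale=[100,100,.1,20])
p=r.x;np.set_printoptions(precision=3,suppress=True)
print(p);print((model(p)-O)*W)
print(cad(p,[[p[3]-100,0,153],[85,0,153],[-80,105,62],[-80,0,62],[-80,-105,62]]))
im=cv2.imread("pics/side0.png")
for X in cad(p,[[p[3]-100,0,171],[-80,105,115],[-80,0,115],[-80,-105,115],[125,187,16],[-125,-187,16],[125,-187,16]]):print(proj("side",X))
E
```

```text
[546.534   9.995  -0.021  24.295]
[[-0.716 -0.597]
 [ 0.553 -0.549]
 [-0.793  0.178]
 [ 0.284 -0.006]
 [-0.506  0.88 ]
 [ 0.    -3.341]
 [-0.     1.958]
 [-0.71   1.146]
 [ 1.176  0.894]
 [ 0.751  1.08 ]]
[[470.847  11.587 153.   ]
 [631.516   8.207 153.   ]
 [468.761 116.655  62.   ]
 [466.552  11.678  62.   ]
 [464.344 -93.299  62.   ]]
[259.371 199.945]
[276.457 189.799]
[257.508 218.157]
[234.898 251.994]
[362.465 223.014]
[199.112 303.034]
[314.227 355.715]
```

```bash
python3 - <<'E'
from h import *
print(delta([470.8,11.6,230],-0.021))
E
```

```text
(array([ 0.42651316, -0.42497686,  0.02640185]), array([-0.00152602, -0.00136447, -1.08800469]))
```

```bash
python3 -m pendant '{"offset":[[0.04,-0.04,0],[0.085,-0.085,0],[0.13,-0.13,0],[0.17,-0.17,0],[0.213,-0.213,0],[0.256,-0.256,0],[0.3,-0.3,0],[0.34,-0.34,0],[0.384,-0.384,0.01],[0.4265,-0.425,0.026]],"turn":[[0,0,-0.11],[0,0,-0.22],[0,0,-0.33],[0,0,-0.44],[0,0,-0.55],[0,0,-0.66],[0,0,-0.77],[0,0,-0.88],[0,0,-1.0],[0,0,-1.088]],"gripper":[-1,-1,-1,-1,-1,-1,-1,-1,-1,-1]}' 30
python3 - <<'E'
from h import *
print(delta([470.8,11.6,163],-0.021))
E
```

```text
t: 1.35
tool_pos: [471.7, 12.9, 230.4]
ee_rot: [0.001, 0.713, 0.701, 0.0]
force: [0.8, -0.3, 1.0]
gripper_width: 85.2
gripper_force: 0.0
(array([-0.00125642, -0.00098207,  0.06738861]), array([0.00169085, 0.00042548, 0.00306425]))
```

```bash
python3 -m pendant '{"offset":[[-0.001,-0.001,0.03],[-0.001,-0.001,0.06],[-0.001,-0.001,0.067],[-0.001,-0.001,0.067],[-0.001,-0.001,0.067],[-0.001,-0.001,0.067],[-0.001,-0.001,0.067],[-0.001,-0.001,0.067]],"turn":[[0,0,0],[0,0,0],[0,0,0],[0,0,0],[0,0,0],[0,0,0],[0,0,0],[0,0,0]],"gripper":[-1,-1,-1,0.3,1,1,1,1]}' 30
python3 - <<'E'
from h import *
s=arm.observe();print(s["gripper_width"],s["force"],s["tool_pos"])
im=arm.grab_frame("side");cv2.imwrite("pics/s1.png",cv2.resize(im[120:340,160:400,::-1],None,fx=2.5,fy=2.5))
print(delta([631.5,8.2,163],-0.021))
E
```

```text
t: 2.35
tool_pos: [470.4, 9.8, 164.2]
ee_rot: [0.001, 0.714, 0.7, 0.0]
force: [-1.3, -0.8, 6.5]
gripper_width: 18.8
gripper_force: 29.4
18.776248706992035 [-1.31275356 -0.77099951  6.53253164] [470.38000437   9.77357279 164.17562776]
(array([0.00181773, 0.16113967, 0.00140773]), array([1.47669345e-03, 5.69811819e-04, 4.93016913e-05]))
```

View pics/s1.png

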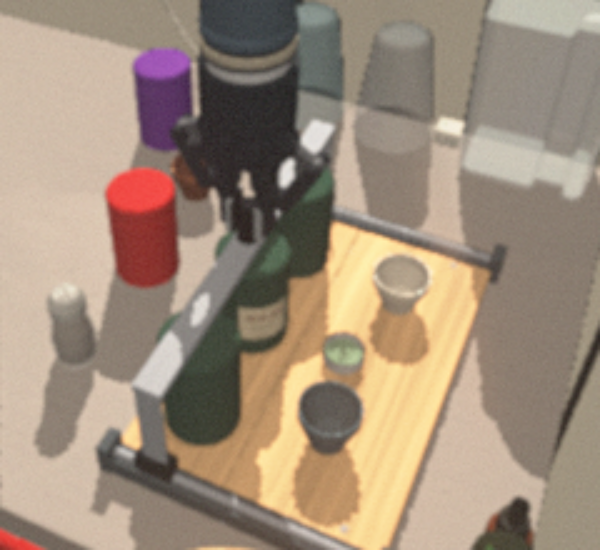

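The knob is gripped between the fingers at crop (247,220). The tins are standing and the deck is untouched. Now I'll slide the bar back.

```bash
python3 -m pendant '{"offset":[[0,0.01,0],[0,0.028,0],[0,0.046,0],[0,0.064,0],[0,0.082,0],[0,0.1,0],[0,0.118,0],[0,0.134,0],[0,0.146,0],[0.001,0.153,0]],"turn":[[0,0,0],[0,0,0],[0,0,0],[0,0,0],[0,0,0],[0,0,0],[0,0,0],[0,0,0],[0,0,0],[0,0,0]],"gripper":[1,1,1,1,1,1,1,1,1,1]}'
python3 -m pendant '{"offset":[[0,0.003,0],[0,0.006,0],[0,0.009,0],[0,0.009,0]],"turn":[[0,0,0],[0,0,0],[0,0,0],[0,0,0]],"gripper":[1,1,1,1]}'
```

```text
t: 3.65
tool_pos: [623.5, 7.1, 164.2]
ee_rot: [0.001, 0.714, 0.7, -0.0]
force: [-2.2, -4.0, 5.1]
gripper_width: 18.8
gripper_force: 29.5
t: 4.15
tool_pos: [632.5, 6.9, 164.2]
ee_rot: [0.001, 0.714, 0.7, 0.0]
force: [-0.2, -2.0, 4.8]
gripper_width: 19.4
gripper_force: 29.5
```

```bash
python3 -m pendant '{"offset":[[0,0.002,0],[0,0.004,0],[0,0.004,0]],"turn":[[0,0,0],[0,0,0],[0,0,0]],"gripper":[1,1,1]}'
python3 -m pendant '{"offset":[[0,0.002,0],[0,0.003,0],[0,0.003,0]],"turn":[[0,0,0],[0,0,0],[0,0,0]],"gripper":[1,1,1]}'
```

```text
t: 4.53
tool_pos: [636.3, 6.8, 164.2]
ee_rot: [0.001, 0.714, 0.7, -0.0]
force: [-0.8, -2.2, 5.2]
gripper_width: 19.3
gripper_force: 29.5
t: 4.9
tool_pos: [639.2, 6.7, 164.2]
ee_rot: [0.001, 0.714, 0.7, -0.0]
force: [-0.5, -1.6, 5.4]
gripper_width: 19.1
gripper_force: 29.5
```

```bash
python3 -m pendant '{"offset":[[0,0.002,0],[0,0.004,0],[0,0.004,0]],"turn":[[0,0,0],[0,0,0],[0,0,0]],"gripper":[1,1,1]}'
python3 - <<'E'
from h import *
im=arm.grab_frame("top");cv2.imwrite("pics/t2.png",cv2.resize(im[112:222,190:355,::-1],None,fx=4.8,fy=4.8,interpolation=cv2.INTER_CUBIC))
E
```

```text
t: 5.28
tool_pos: [640.6, 6.8, 164.2]
ee_rot: [-0.001, 0.714, 0.7, -0.002]
force: [-6.9, -2.5, 10.2]
gripper_width: 19.0
gripper_force: 30.1
```

View pics/t2.png

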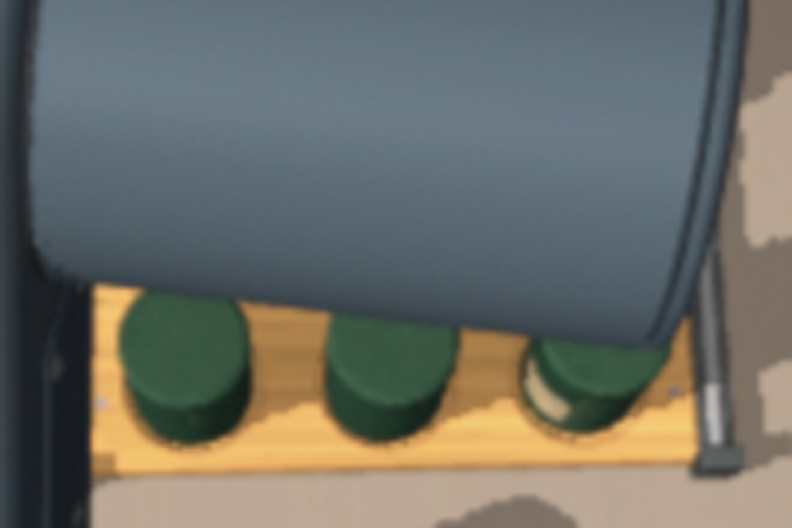

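The arm hides the bar in this view, but the lids are clear: left spans columns 120–249 with its bottom at row 408, middle spans 326–457, and right's bottom is at row 397. The stop was felt at x≈640.5, so the caddy sits about 9 mm farther back than my fit. I'll check that against the lid circles.

```bash
python3 - <<'E'
from h import *
np.set_printoptions(precision=2,suppress=True)
u=lambda a:(np.array(a,float)+.5)/4.8-.5+[190,112]
O=u([[184.5,343],[391.5,341.5],[603,332]])
f=lambda p:(proj("top",cad(p,[[-80,105,115],[-80,0,115],[-80,-105,115]]))-O).ravel()
r=least_squares(f,[550,10,0],x_scale=[100,100,.1]);print(r.x,r.fun)
print(cad(r.x,[[-80,105,62],[-80,0,62],[-80,-105,62],[85,0,0]]))
s=arm.observe();print(s["force"],s["tool_pos"])
E
python3 -m pendant '{"offset":[[0,0,0],[0,0,0],[0,0,0],[0,0,-0.03],[0,0,-0.08],[0,-0.05,-0.1],[0,-0.11,-0.1],[0,-0.163,-0.08]],"turn":[[0,0,0],[0,0,0],[0,0,0],[0,0,0],[0,0,0],[0,0,0],[0,0,0],[0,0,0]],"gripper":[-0.2,-1,-1,-1,-1,-1,-1,-1]}'
```

```text
[554.5   11.47  -0.01] [-0.65  0.29  0.32 -0.56  0.33  0.26]
[[475.92 117.54  62.  ]
 [474.51  12.55  62.  ]
 [473.1  -92.44  62.  ]
 [639.49  10.33   0.  ]]
[-7.03 -2.48  9.36] [640.57   6.74 164.21]
t: 6.32
tool_pos: [479.4, 10.9, 244.5]
ee_rot: [0.002, 0.714, 0.7, 0.001]
force: [0.9, -0.5, -0.4]
gripper_width: 85.2
gripper_force: 0.0
```

```bash
python3 - <<'E'
from h import *
print(delta([476.5,117,180],-0.018))
im=arm.grab_frame("side");cv2.imwrite("pics/s3.png",cv2.resize(im[120:360,150:400,::-1],None,fx=2.5,fy=2.5))
for q in (.179,.185):print((proj("side",cad([555.2,11.5,-.018],[[q*1000-100,0,171],[q*1000-100,0,131],[q*1000-100,-178,131]]))-[150,120])*2.5)
E
```

```text
(array([ 0.1061255 , -0.00535648,  0.06440804]), array([ 0.00465641,  0.00090423, -0.0025818 ]))
[[465.16594307 259.90186775]
 [457.905026   294.27240186]
 [381.60511015 474.50098606]]
[[472.75285601 262.32828618]
 [465.19082745 296.70432132]
 [390.06293158 478.00643252]]
```

View pics/s3.png

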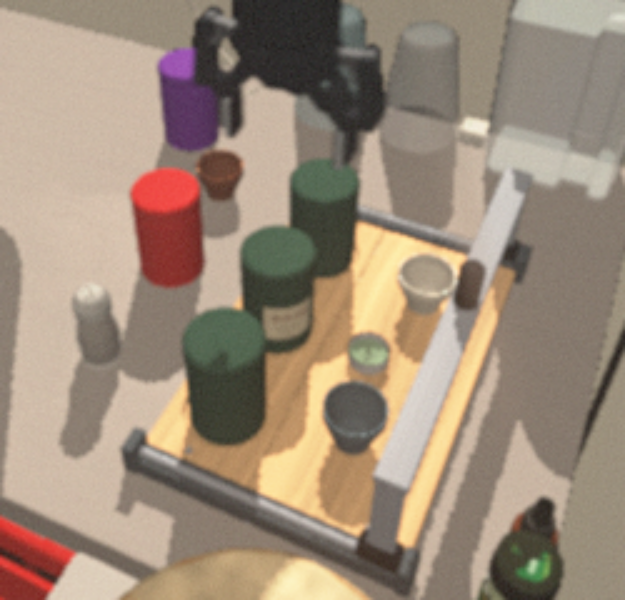

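The bar is at the rear: the knob top is at crop (471,262), and 0.185 predicts (473,262). Next is the left tin.

```bash
python3 -m pendant '{"offset":[[0.03,-0.005,0],[0.08,-0.005,0],[0.106,-0.005,0.03],[0.106,-0.005,0.064],[0.106,-0.005,0.1],[0.106,-0.005,0.14],[0.106,-0.005,0.158],[0.106,-0.005,0.158]],"turn":[[0.002,0,-0.001],[0.004,0,-0.002],[0.004,0,-0.002],[0.004,0,-0.002],[0.004,0,-0.002],[0.004,0,-0.002],[0.004,0,-0.002],[0.004,0,-0.002]],"gripper":[-1,-1,-1,-1,-1,-1,-1,-1]}' 50
python3 -m pendant '{"offset":[[0,0,0],[0,0,0],[0,0,0],[0,0,0],[0,0,0],[0,0,0],[0,0,0]],"turn":[[0,0,0],[0,0,0],[0,0,0],[0,0,0],[0,0,0],[0,0,0],[0,0,0]],"gripper":[-0.6,-0.4,0,1,1,1,1]}' 50
```

```text
t: 7.38
tool_pos: [476.6, 117.0, 83.9]
ee_rot: [-0.003, 0.714, 0.7, -0.003]
force: [0.7, 0.3, -0.4]
gripper_width: 85.7
gripper_force: 0.0
t: 8.25
tool_pos: [477.5, 117.0, 86.2]
ee_rot: [-0.001, 0.714, 0.7, -0.001]
force: [-2.0, 0.9, 6.7]
gripper_width: 65.8
gripper_force: 57.5
```

```bash
python3 -m pendant '{"offset":[[0,0,-0.006],[0,0,-0.018],[0,0,-0.03],[0,0,-0.038],[0,0,-0.04],[0,0,-0.04],[0,0,-0.04],[0,0,-0.04]],"turn":[[0,0,0],[0,0,0],[0,0,0],[0,0,0],[0,0,0],[0,0,0],[0,0,0],[0,0,0]],"gripper":[1,1,1,1,1,1,1,1]}'
python3 - <<'E'
from h import *
im=arm.grab_frame("side");cv2.imwrite("pics/s4.png",cv2.resize(im[120:360,150:400,::-1],None,fx=2.5,fy=2.5))
s=arm.observe();print(s["force"],s["moment"],s["joint_efforts"])
E
```

```text
t: 9.25
tool_pos: [477.1, 116.9, 125.0]
ee_rot: [-0.002, 0.714, 0.7, -0.002]
force: [-1.3, -0.9, -3.6]
gripper_width: 65.9
gripper_force: 56.9
[-1.01328019  0.53306641 -3.4605854 ] [ 0.045994    0.00309072 -0.00237936] [ 3.83299543e-03 -3.91833150e+01 -9.77848917e+00 -7.47178510e-04
  2.37844919e-02  6.89311818e-06]
```

View pics/s4.png

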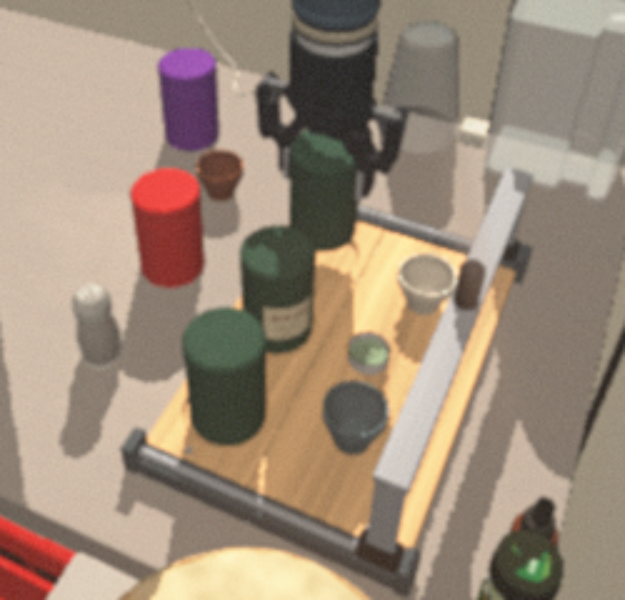

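The left tin is held upright and clear of the caddy, with the other two standing in their wells. It weighs about 3.5 N, so probably the 0.4 kg one. Setting it back.

```bash
python3 -m pendant '{"offset":[[0,0,0.008],[0,0,0.018],[0,0,0.027],[0,0,0.033],[0,0,0.037],[0,0,0.039],[0,0,0.039],[0,0,0.039]],"turn":[[0,0,0],[0,0,0],[0,0,0],[0,0,0],[0,0,0],[0,0,0],[0,0,0],[0,0,0]],"gripper":[1,1,1,1,1,1,1,1]}'
```

```text
t: 10.3
tool_pos: [477.4, 116.9, 86.5]
ee_rot: [-0.001, 0.714, 0.7, -0.001]
force: [-0.4, -0.3, -3.6]
gripper_width: 65.4
gripper_force: 56.8
```

```bash
python3 -m pendant '{"offset":[[0,0,0.001],[0,0,0.002],[0,0,0.002]],"turn":[[0,0,0],[0,0,0],[0,0,0]],"gripper":[1,1,1]}'
```

```text
t: 10.68
tool_pos: [477.3, 116.9, 86.2]
ee_rot: [-0.001, 0.714, 0.7, -0.001]
force: [-3.5, 0.1, 12.0]
gripper_width: 65.7
gripper_force: 58.3
```

```bash
python3 -m pendant '{"offset":[[0,0,0],[0,0,0],[0,0,0],[0,0,-0.02],[0,0,-0.07],[0,0,-0.1],[-0.05,0,-0.1],[-0.105,0,-0.1],[-0.105,0,-0.1]],"turn":[[0,0,0],[0,0,0],[0,0,0],[0,0,0],[0,0,0],[0,0,0],[0,0,0],[0,0,0],[0,0,0]],"gripper":[-0.3,-1,-1,-1,-1,-1,-1,-1,-1]}'
python3 - <<'E'
from h import *
print(delta([475.4,12,86],-0.018))
E
```

```text
t: 11.8
tool_pos: [476.3, 8.8, 184.4]
ee_rot: [-0.001, 0.716, 0.698, -0.001]
force: [-0.0, 1.9, -0.1]
gripper_width: 85.4
gripper_force: 0.0
(array([ 0.0032909 , -0.00066069,  0.09842366]), array([-0.00287006,  0.00071949, -0.00645345]))
```

```bash
python3 -m pendant '{"offset":[[0,0,0],[0,0,0.03],[0,0,0.07],[0,0,0.095],[0,0,0.1],[0,0,0.1]],"turn":[[0,0,0],[0,0,0],[0,0,0],[0,0,0],[0,0,0],[0,0,0]],"gripper":[-1,-1,-1,-1,-1,-1]}'
```

```text
t: 12.55
tool_pos: [475.3, 12.8, 84.4]
ee_rot: [-0.002, 0.713, 0.701, -0.001]
force: [-0.5, 0.2, 0.7]
gripper_width: 85.1
gripper_force: 0.0
```

```bash
python3 -m pendant '{"offset":[[0,0,0],[0,0,0],[0,0,0],[0,0,0],[0,0,0],[0,0,0],[0,0,0]],"turn":[[0,0,0],[0,0,0],[0,0,0],[0,0,0],[0,0,0],[0,0,0],[0,0,0]],"gripper":[-0.6,-0.4,0,1,1,1,1]}' 50
python3 -m pendant '{"offset":[[0,0,-0.006],[0,0,-0.018],[0,0,-0.03],[0,0,-0.038],[0,0,-0.04],[0,0,-0.04],[0,0,-0.04],[0,0,-0.04]],"turn":[[0,0,0],[0,0,0],[0,0,0],[0,0,0],[0,0,0],[0,0,0],[0,0,0],[0,0,0]],"gripper":[1,1,1,1,1,1,1,1]}'
python3 - <<'E'
from h import *
im=arm.grab_frame("side");cv2.imwrite("pics/s5.png",cv2.resize(im[120:360,150:400,::-1],None,fx=2.5,fy=2.5))
s=arm.observe();print(s["force"],s["moment"])
E
```

```text
t: 13.42
tool_pos: [475.5, 12.1, 85.5]
ee_rot: [-0.001, 0.714, 0.7, -0.001]
force: [-1.4, 1.1, 7.2]
gripper_width: 65.4
gripper_force: 55.2
t: 14.42
tool_pos: [475.1, 12.0, 124.0]
ee_rot: [-0.002, 0.714, 0.7, -0.002]
force: [-0.2, -0.3, -1.5]
gripper_width: 65.7
gripper_force: 56.0
[ 0.04814936  0.46845944 -1.62473218] [-0.00150758 -0.01961659 -0.00932293]
```

View pics/s5.png

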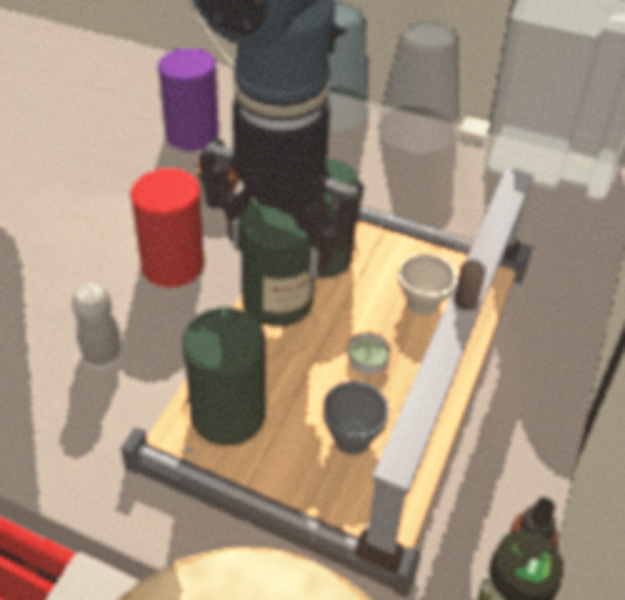

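The middle tin is lifted clear and weighs about 1.6 N (0.2 kg). The left tin is back in its well. Setting the middle one down.

```bash
python3 -m pendant '{"offset":[[0,0,0.008],[0,0,0.018],[0,0,0.027],[0,0,0.033],[0,0,0.037],[0,0,0.039],[0,0,0.0405],[0,0,0.0405],[0,0,0.0405]],"turn":[[0,0,0],[0,0,0],[0,0,0],[0,0,0],[0,0,0],[0,0,0],[0,0,0],[0,0,0],[0,0,0]],"gripper":[1,1,1,1,1,1,1,1,1]}'
```

```text
t: 15.6
tool_pos: [474.9, 12.0, 85.5]
ee_rot: [-0.001, 0.714, 0.7, -0.001]
force: [-3.6, 0.1, 13.3]
gripper_width: 65.5
gripper_force: 57.0
```

Seated. On to the right tin.

```bash
python3 -m pendant '{"offset":[[0,0,0],[0,0,0],[0,0,0],[0,0,-0.02],[0,0,-0.07],[0,0,-0.1],[-0.05,0,-0.1],[-0.105,0,-0.1],[-0.105,0,-0.1],[-0.105,0,-0.1]],"turn":[[0,0,0],[0,0,0],[0,0,0],[0,0,0],[0,0,0],[0,0,0],[0,0,0],[0,0,0],[0,0,0],[0,0,0]],"gripper":[-0.3,-1,-1,-1,-1,-1,-1,-1,-1,-1]}'
python3 -m pendant '{"offset":[[0,0,0],[0,0,0.03],[0,0,0.07],[0,0,0.095],[0,0,0.1],[0,0,0.1]],"turn":[[0,0,0],[0,0,0],[0,0,0],[0,0,0],[0,0,0],[0,0,0]],"gripper":[-1,-1,-1,-1,-1,-1]}'
```

```text
t: 16.85
tool_pos: [473.1, -92.8, 183.5]
ee_rot: [-0.002, 0.714, 0.7, -0.001]
force: [-0.3, 0.1, -1.0]
gripper_width: 85.5
gripper_force: 0.0
t: 17.6
tool_pos: [473.4, -92.4, 84.0]
ee_rot: [-0.002, 0.713, 0.701, -0.001]
force: [0.0, -0.3, -0.7]
gripper_width: 85.5
gripper_force: 0.0
```

```bash
python3 -m pendant '{"offset":[[0,0,0],[0,0,0],[0,0,0],[0,0,0],[0,0,0],[0,0,0],[0,0,0]],"turn":[[0,0,0],[0,0,0],[0,0,0],[0,0,0],[0,0,0],[0,0,0],[0,0,0]],"gripper":[-0.6,-0.4,0,1,1,1,1]}' 60
python3 -m pendant '{"offset":[[0,0,-0.006],[0,0,-0.018],[0,0,-0.03],[0,0,-0.038],[0,0,-0.04],[0,0,-0.04],[0,0,-0.04],[0,0,-0.04]],"turn":[[0,0,0],[0,0,0],[0,0,0],[0,0,0],[0,0,0],[0,0,0],[0,0,0],[0,0,0]],"gripper":[1,1,1,1,1,1,1,1]}'
```

```text
t: 18.48
tool_pos: [474.3, -93.2, 85.3]
ee_rot: [0.0, 0.714, 0.7, -0.001]
force: [1.3, 1.6, 5.8]
gripper_width: 65.5
gripper_force: 66.8
t: 19.48
tool_pos: [473.2, -93.0, 123.5]
ee_rot: [-0.002, 0.714, 0.7, -0.002]
force: [1.1, -0.2, -7.3]
gripper_width: 65.2
gripper_force: 68.8
```

The right tin weighs about 7.3 N, so it is the heaviest. I'll raise it and keep it.

```bash
python3 -m pendant '{"offset":[[0,0,-0.008],[0,0,-0.025],[0,0,-0.045],[0,0,-0.065],[0,0,-0.08],[0,0,-0.088],[0,0,-0.09],[0,0,-0.09],[0,0,-0.09],[0,0,-0.09]],"turn":[[0,0,0],[0,0,0],[0,0,0],[0,0,0],[0,0,0],[0,0,0],[0,0,0],[0,0,0],[0,0,0],[0,0,0]],"gripper":[1,1,1,1,1,1,1,1,1,1]}'
python3 - <<'E'
from h import *
im=arm.grab_frame("side");cv2.imwrite("pics/s6.png",cv2.resize(im[120:360,150:400,::-1],None,fx=2.5,fy=2.5))
E
```

```text
t: 20.72
tool_pos: [473.5, -93.0, 213.3]
ee_rot: [-0.002, 0.714, 0.7, -0.002]
force: [-0.6, -0.7, -7.1]
gripper_width: 65.5
gripper_force: 69.1
```

View pics/s6.png

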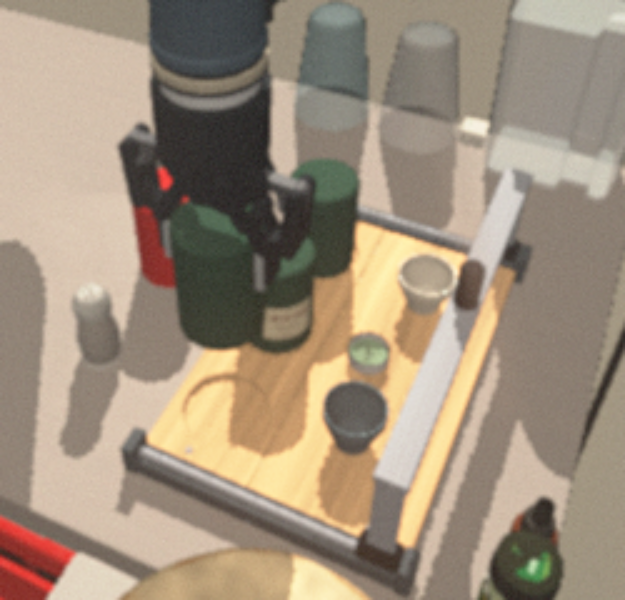

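The right tin is held upright at crop (215,275), about 128 mm up. The other two stand in their wells, the bar is at the rear and the cups are untouched. Handing in.

```bash
python3 -c "
from rig import arm
print(arm.finish_job())"
```

```text
the job is handed in; nothing more can be done
None
```

I slid the keeper bar back to its rear stops, hefted the tins left to right, and handed the job in at about 21 s holding the right tin, the heaviest at about 0.7 kg (left about 0.4, middle about 0.2); the hand-in gave no verdict.

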